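# Add the third crosswise layer of tray slats to the drying stack

### The arm

A 6-joint arm with a two-finger parallel gripper is mounted at the origin on the work surface. World frame = base frame: x ahead of the robot, y to its left, z up, the work surface at z = 0. Lengths are in m, angles in rad, forces in N, time in s.
With the tool pointing down it reaches from about 0.375 to 0.925 m from the base axis. Payload 5.7 kg.
Tool frame: the origin (TCP) lies between the finger pads; the fingertips stand 11 mm ahead of it and the grasp point (between the pads) lies 8 mm behind it; z points along the fingers, y is the direction in which the jaws open and shut (so a half turn about z gives the same grasp; the last joint's range is limited). The gripper opens to 85 mm and grips with 20 to 120 N. Pads are 22 mm wide; open, the fingers measure 114 mm over their backs; the gripper's body (76 mm by 85 mm) begins 54 mm behind the grasp point. The pads swing forward as they close: fully open they stand 13 mm farther back than shut.
Start: joints at [1.145, 0.359, 1.51, -0, 1.272, -0.115], TCP at [0.183, 0.571, 0.242] pointing down, gripper open.
Joint ranges: [-2.97, 2.97], [-1.01, 2.36], [0.21, 2.38], [-0.96, 4.11], [0.2, 2.71], [-2.98, 2.98]. Speed limits (rad/s): [2.39, 2.39, 3.14, 3.14, 3.14, 3.14].

### API

Orientations are given as a unit quaternion [w, x, y, z].
In Python, from station import ctrl gives the robot as it stands.
- The arm moves only by the shell command python3 -m jog 'ROWS' [FORCE]. ROWS is a JSON object of lists of equal length, an entry for each row: "fingers": the closure, from 0 (fully open) to 1 (shut); "translation": the shift along the tool's x, y, z each as a share of 100 mm, from -1 to 1, a list of three; "yaw": the turn about the tool's z as a share of pi rad, from -1 to 1. In form: {"fingers": [fingers, ...], "translation": [[tx, ty, tz], ...], "yaw": [yaw, ...]}. A call has exactly 10 rows; each row shifts and turns the commanded pose from where the row before left it, along the tool's axes as they then stand; what a row does not reach is not made up. A row lasts 1/12 s, in which the tool goes at most 41.7 mm and 7.16 degrees, less where a joint would pass 70% of its speed; a pose out of reach is approached as far as the arm can. A call with a number of a shift or a turn outside -1 to 1 is refused whole. A call with a gripper value outside its range is refused whole. The fingers move at their own pace and stop on an object; FORCE is the grip in N (left out, the last holds). Time passes only in rows, so rows that do not move let the fingers close, or fill a call up. It gives the time, the measured TCP pose, the force and the opening at its end, in the units of the state.
- ctrl.get_obs(): the state, without advancing time (a new reading comes with each control period).
- ctrl.grab_frame(name): name is "scene" or "top"; returns the picture (420x560x3 uint8, blue, green, red); there is no depth.
- ctrl.get_calibration(name): a dict with "K" (3x3 intrinsics, pixels), "k1" (the pictures are not rectified: a ray, as slopes to the right and down, at radius r is drawn at 1 + k1 r^2 times it, then the intrinsics apply), "xyz" and "rotation" of the camera in the world. Camera axes: x right, y up, looking along -z (the intrinsics and any distortion apply to the point x, -y, -z); pixel columns grow to the right and rows downward; lengths in m; the calibration is good to about 2 mm. A picture is of the moment at which its call begins. get_calibration takes no time and is no camera call.
- ctrl.job_done(): hands the job in, once; it reports no verdict.
The state is a dict: "time": time; "joint_positions": joint angles; "qvel": joint speeds; "effort": joint torques, N m; "position": TCP position; "tool_rot": TCP orientation; "force": force on the tool from outside, world axes, zero at the start; "moment": the same for the moment, N m; "grip_width": opening from 0.0 (shut) to 1.0 (fully open).
Only numpy, scipy, OpenCV 4.12 (cv2) and the standard library are available. Lean on these libraries where they do the work, as an engineer would, in place of code of your own. Each camera call takes 0.05 s, during which the arm holds its last target. There are 200 camera calls.

### The job

The drip tray's ash slats have been rinsed and are being stacked crosswise on the stone mat so that air dries every face; two layers are up. Build the third layer from the last two slats, the one lying on the dresser and the one still standing on edge in the tray: lay both across the second layer, each flat and straight above one slat of the bottom layer. Lower each slat flat and gently, never dropped or toppled onto the stack, and do not shift the slats already laid or disturb the other things on the dresser.

Things in the scene. Friction and masses are not known exactly. Their poses are not given: they have to be found in the camera images.
- slat_lying: loose ash slat 180 x 36 x 14 mm, 60 g, origin at its centre, x along its length, y its width, z its thickness. At the start it lies flat on the dresser, clear of everything, in the middle of the work area
- slat_tray: loose ash slat 180 x 36 x 14 mm, 60 g, origin at its centre, x along its length, y its width, z its thickness. At first it stands on its long edge (y vertical) in notches of the drip tray's rails, open at the top, 1.5 mm play each side; lower edge 14 mm, upper 50 mm above the dresser. Stood on the dresser it stays on edge until pushed sideways near the top, then falls flat
- bottom_a: loose ash slat 180 x 36 x 14 mm, 60 g, origin at its centre, x along its length, y its width, z its thickness. One of the two slats of the bottom layer, lying flat on the mat, centre 17 mm above the dresser; the two are parallel, about 130 mm apart between centres
- bottom_b: loose ash slat 180 x 36 x 14 mm, 60 g, origin at its centre, x along its length, y its width, z its thickness. The other slat of the bottom layer
- upper_a: loose ash slat 180 x 36 x 14 mm, 60 g, origin at its centre, x along its length, y its width, z its thickness. One of the two slats of the second layer, lying flat across the bottom slats near their ends, centre 31 mm above the dresser; about 130 mm from its pair. A slat laid flat across these two has its centre 45 mm above the dresser
- upper_b: loose ash slat 180 x 36 x 14 mm, 60 g, origin at its centre, x along its length, y its width, z its thickness. The other slat of the second layer
- mat: fixed square grey stone drying mat, 220 x 220 x 10 mm, with the stack on it, on the left or right; machines up to 380 mm tall stand over 0.5 m to either side; origin at the centre of its underside; the bottom slats run about along its x, the second layer along its y
- tray: fixed drip tray, ash frame 224 (its x) x 228 mm, walls 30 mm high, 10 thick, pan floor 6 mm above the dresser; origin at the centre of its underside. Two notched rails along its y at x = -72 and +72 mm, 12 thick, tooth tops 32 mm high, six places 34 mm apart; slats in it run along x. The one slat left stands at y = +17 mm, nothing else between the rails
- kettle: matte black gooseneck kettle, body 144 mm across, 270 mm from spout tip (own +y side) to handle (own -y side), 151 mm tall, standing on a round power base 20 mm high at the back. Loose; origin at the centre of its underside. Not to be disturbed
- cup_a: white espresso cup, 64 mm across, 58 mm tall, handle on its own +y side, between the robot and the work. Loose; origin at the centre of its underside. Not to be disturbed
- cup_b: the second white espresso cup, same size, at the back. Loose; origin at the centre of its underside. Not to be disturbed
- tamper: steel tamper standing on its 58 mm foot, 90 mm tall, at the back. Loose; origin at the centre of its underside. Not to be disturbed
- tin: round aluminium tin with a screwed-on twist cap, 91 mm across, 78 mm tall, at the back. Loose; origin at the centre of its underside. Not to be disturbed
There are look-alikes about, which are no part of the job. What is shaped like the slat_tray but black or red is not meant.

How it is judged:
At the end, for the whole second after the job is handed in: Both slats rest across the second layer, flat within 0.06 rad, third-layer height within 3 mm, one over each bottom slat: centre within 15 mm horizontally, direction within 0.14 rad of it; the four slats already laid are within 12 mm of where they were (((horizontal distance between slat_lying and bottom_a below 0.015 m and angle between the x axis of slat_lying and the x axis of bottom_a, either way round below 0.14 rad and horizontal distance between slat_tray and bottom_b below 0.015 m and angle between the x axis of slat_tray and the x axis of bottom_b, either way round below 0.14 rad) or (horizontal distance between slat_lying and bottom_b below 0.015 m and angle between the x axis of slat_lying and the x axis of bottom_b, either way round below 0.14 rad and horizontal distance between slat_tray and bottom_a below 0.015 m and angle between the x axis of slat_tray and the x axis of bottom_a, either way round below 0.14 rad)) and angle between the z axis of each of slat_lying, slat_tray and the z axis of mat, either way round below 0.06 rad and z of slat_lying in the frame of mat between 0.042 and 0.048 m and linear speed of each of slat_lying, slat_tray below 0.02 m/s and z of slat_tray in the frame of mat between 0.042 and 0.048 m and distance of each of bottom_a, bottom_b, upper_a, upper_b from where it was at the start of the episode below 0.012 m); the robot touches nothing.
It fails at once if a slat touches the stack while tipped more than about 20 degrees from flat (toppled or set on edge there) ((angle between slat_lying's own z axis and vertical between 0.35 and 2.79 rad and (contact force between slat_lying and bottom_a above 0.2 N or contact force between slat_lying and bottom_b above 0.2 N or contact force between slat_lying and upper_a above 0.2 N or contact force between slat_lying and upper_b above 0.2 N)) or (angle between slat_tray's own z axis and vertical between 0.35 and 2.79 rad and (contact force between slat_tray and bottom_a above 0.2 N or contact force between slat_tray and bottom_b above 0.2 N or contact force between slat_tray and upper_a above 0.2 N or contact force between slat_tray and upper_b above 0.2 N))).
It fails at once if a slat comes down on the stack faster than 0.5 m/s (dropped) ((horizontal distance between slat_lying and mat below 0.09 m and height (world z) of slat_lying below 0.075 m and linear speed of slat_lying above 0.5 m/s) or (horizontal distance between slat_tray and mat below 0.09 m and height (world z) of slat_tray below 0.075 m and linear speed of slat_tray above 0.5 m/s)).
It fails at once if a slat already in the stack is shifted by more than 12 mm (distance of any of bottom_a, bottom_b, upper_a, upper_b from where it was at the start of the episode above 0.012 m).
It fails at once if one of the other things on the dresser is moved by more than 20 mm or tipped (distance of any of kettle, cup_a, cup_b, tamper, tin from where it was at the start of the episode above 0.02 m or angle between any of kettle, cup_a, cup_b, tamper, tin's own z axis and vertical above 0.3 rad).
It also fails if it takes over 67 s, if anything falls off the work surface, if the arm or the gripper's body presses on something with over 40 N, if the wrist force passes 120 N, or if a joint passes its speed limit or range.

## Working session

There is one attempt and no reset: what is moved stays moved. The work goes in short steps, Python scripts to look and compute and a shell command to move; the robot and the scene stay as the last step left them, time stands still between calls to the robot, and variables do not carry over. Pictures are saved under pics/ and viewed, about 8 in all and at most 12, crops included, and the job is handed in when it is done.

```bash
ls; mkdir -p pics
python3 - <<'E'
from station import ctrl
import cv2,numpy as np
np.set_printoptions(precision=4,suppress=True)
print(ctrl.get_obs())
for n in("scene","top"):
    c=ctrl.get_calibration(n);print(n,c)
    cv2.imwrite(f"pics/{n}0.png",ctrl.grab_frame(n))
E
```

```text
pics
{'time': 0.0, 'joint_positions': array([ 1.1449,  0.3595,  1.5114,  0.    ,  1.2725, -0.1151]), 'qvel': array([-0.0001, -0.0011, -0.0014, -0.0018,  0.0017,  0.0003]), 'effort': array([  0.0014, -52.7623, -27.861 ,  -0.0001,   0.013 ,   0.    ]), 'position': array([0.1832, 0.5706, 0.2414]), 'tool_rot': array([-0.0003,  0.1548,  0.9879, -0.0009]), 'force': array([-0.2333,  0.1105,  0.576 ]), 'moment': array([0.0039, 0.0184, 0.0487]), 'grip_width': 0.9986779228233241}
scene {'K': array([[412.1779,   0.    , 283.8706],
       [  0.    , 412.1779, 209.8659],
       [  0.    ,   0.    ,   1.    ]]), 'k1': -0.017714942446430345, 'xyz': array([1.0144, 0.3683, 0.9262]), 'rotation': array([0.4999, 0.1372, 0.2335, 0.8227])}
top {'K': array([[412.183 ,   0.    , 278.2949],
       [  0.    , 412.183 , 203.1723],
       [  0.    ,   0.    ,   1.    ]]), 'k1': -0.12355571715189714, 'xyz': array([0.3013, 0.0948, 1.084 ]), 'rotation': array([ 0.7211,  0.0747, -0.0699, -0.6852])}
```

View pics/scene0.png

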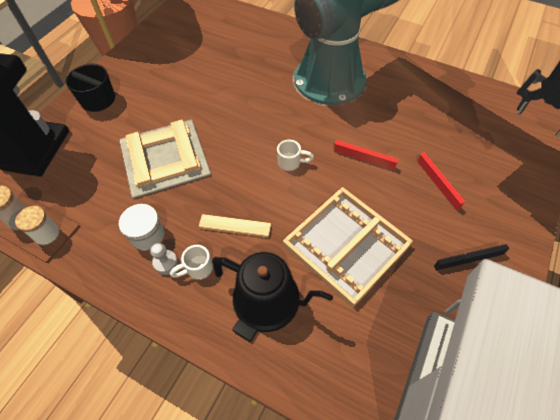

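View pics/top0.png

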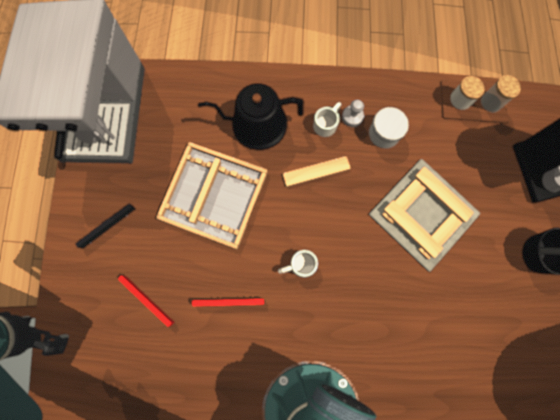

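The slat lying flat is at scene (235,226) and top (317,171), and the mat with the stack is at top (425,213). The tray, with one slat standing in it, is at scene (354,243) and top (207,190). 

Possible mix-ups:
- red bars at top (145,300) and (228,302)
- black bar at top (105,226)
- the tray's own ash rails and walls

The two slats I want are the pale ones. I'll check them in close crops.

Run:
```python
import cv2,numpy as np
t=cv2.imread("pics/top0.png");s=cv2.imread("pics/scene0.png")
f=lambda im,x,y,w,h,k:cv2.resize(im[y:y+h,x:x+w],None,fx=k,fy=k,interpolation=cv2.INTER_CUBIC)
# top: tray (150,135,125x120) stack(365,150,125x120) x3 ; lying (275,145,85x50)
a=np.hstack([f(t,150,140,120,110,3.3333),f(t,365,155,120,110,3.3333)])
b=np.hstack([f(t,275,145,100,58,4),f(s,190,200,100,58,4)])
cv2.imwrite("pics/c1.png",np.vstack([a,b])); 
a=np.hstack([f(s,280,185,135,120,2.9630),f(s,115,110,135,120,2.9630)]);cv2.imwrite("pics/c2.png",a);print(a.shape)
```

```text
(356, 800, 3)
```

View pics/c1.png

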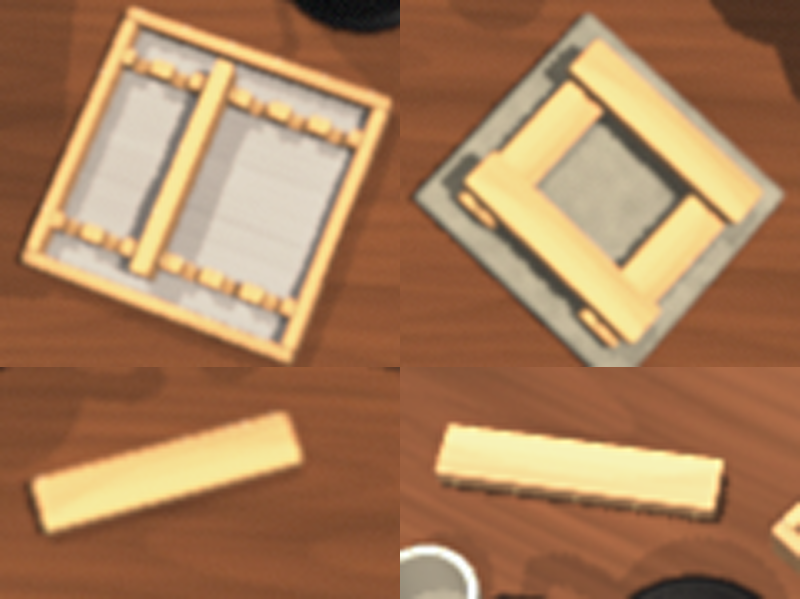

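View pics/c2.png

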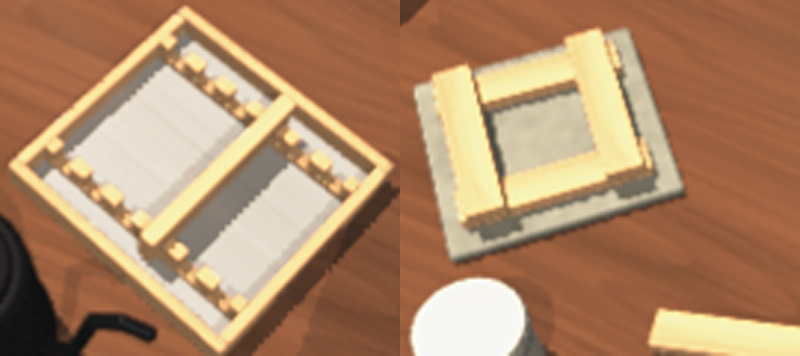

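```bash
cat > h.py <<'E'
import numpy as np,cv2
from scipy.spatial.transform import Rotation as R
from scipy.optimize import least_squares
from station import ctrl
np.set_printoptions(precision=4,suppress=True)
C={n:ctrl.get_calibration(n) for n in("scene","top")}
def rot(q): return R.from_quat(np.roll(q,-1)).as_matrix()
def proj(n,P):
    c=C[n];p=(np.atleast_2d(P)-c["xyz"])@rot(c["rotation"]); s=np.c_[p[:,0],-p[:,1]]/-p[:,2:]
    s=s*(1+c["k1"]*(s**2).sum(1,keepdims=True)); return s*[c["K"][0,0],c["K"][1,1]]+c["K"][:2,2]
def ray(n,uv):
    c=C[n];d=(np.atleast_2d(uv)-c["K"][:2,2])/[c["K"][0,0],c["K"][1,1]];s=d.copy()
    for _ in range(20): s=d/(1+c["k1"]*(s**2).sum(1,keepdims=True))
    return np.c_[s[:,0],-s[:,1],-np.ones(len(s))]@rot(c["rotation"]).T
def plane(n,uv,z):
    r=ray(n,uv);o=C[n]["xyz"];return o+r*((z-o[2])/r[:,2:])
def tri(ut,us):
    out=[]
    for a,b in zip(ut,us):
        f=lambda P:np.r_[proj("top",P)[0]-a,proj("scene",P)[0]-b]
        s=least_squares(f,[.5,0,.03]);out.append(np.r_[s.x,np.abs(s.fun).max()])
    return np.array(out)
def box(c,yaw,dims):
    k=np.array([[x,y,z] for z in(-1,1) for x,y in((-1,-1),(1,-1),(1,1),(-1,1))])*np.array(dims)/2
    return k@R.from_euler("z",yaw).as_matrix().T+c
E
python3 - <<'E'
from h import *
T=lambda p:np.array(p)/3.33333+[150,140]
S=lambda p:np.array(p)/3.33333-np.array([120,0])+[365,155]
T4=lambda p:(np.array(p)-[0,366.7])/4+[275,145]
L4=lambda p:(np.array(p)-[400,366.7])/4+[190,200]
TS=lambda p:np.array(p)/2.963+[280,185]
SS=lambda p:(np.array(p)-[400,0])/2.963+[115,110]
l=tri(T4([[32,482],[288,411],[302,463],[45,533]]),L4([[716,507],[437,472],[450,425],[722,461]]))
t=tri(T([[227,64],[142,272]]),TS([[150,241],[290,100]]))
u=tri(S([[596,38],[568,68],[735,225],[762,190],[496,152],[466,185],[632,342],[662,303]]),SS([[464,217],[503,206],[472,65],[433,72],[608,180],[643,168],[604,29],[565,38]]))
for n,q in(("lying",l),("tray",t),("upper",u)):
    print(n);print(q);print("mean",q.reshape(-1,min(4,len(q)),4).mean(1))
b=plane("top",S([[565,83],[500,150],[603,118],[540,182],[684,197],[622,265],[725,228],[660,302]]),.024)
print("bot",b)
for k in range(0,8,2): d=b[k+1]-b[k];print(np.arctan2(d[1],d[0]))
m=plane("top",S([[589,12],[783,192],[414,195]]),.010);print("mat",m,(m[1]+m[2])/2, np.linalg.norm(m[1]-m[0]))
E
```

```text
lying
[[ 0.6049  0.1018  0.0095  0.9445]
 [ 0.6641 -0.0701  0.0083  1.2982]
 [ 0.6293 -0.0822  0.0051  0.7499]
 [ 0.5715  0.0896  0.0056  0.2984]]
mean [[0.6175 0.0098 0.0072 0.8227]]
tray
[[0.6267 0.2768 0.0431 1.5365]
 [0.4568 0.3284 0.0432 1.3536]]
mean [[0.5417 0.3026 0.0432 1.445 ]]
upper
[[ 0.64   -0.2781  0.033   0.4621]
 [ 0.6137 -0.2546  0.0322  0.4177]
 [ 0.4913 -0.3881  0.0321  1.0567]
 [ 0.5196 -0.4094  0.0391  0.748 ]
 [ 0.5422 -0.1948  0.0236  1.4238]
 [ 0.5151 -0.1722  0.0231  0.7917]
 [ 0.3948 -0.2997  0.0341  1.4619]
 [ 0.4256 -0.3227  0.0393  1.285 ]]
mean [[ 0.5661 -0.3326  0.0341  0.6711]
 [ 0.4694 -0.2474  0.03    1.2406]]
bot [[ 0.604  -0.2557  0.024 ]
 [ 0.5457 -0.2015  0.024 ]
 [ 0.5765 -0.2866  0.024 ]
 [ 0.5213 -0.2338  0.024 ]
 [ 0.5149 -0.3523  0.024 ]
 [ 0.4577 -0.2996  0.024 ]
 [ 0.4913 -0.3859  0.024 ]
 [ 0.4297 -0.3302  0.024 ]]
2.3927277696423532
2.37825870010053
2.3969107804506504
2.4061932679793676
mat [[ 0.6703 -0.2823  0.01  ]
 [ 0.526  -0.4437  0.01  ]
 [ 0.5085 -0.1353  0.01  ]] [ 0.5172 -0.2895  0.01  ] 0.2165281334954877
```

```bash
cat > fit.py <<'E'
from h import *
def mk(k,src,off): return lambda p:(np.array(p,float)+.5-np.array(off))/k-.5+np.array(src)
T=mk(3.33333,[150,140],[0,0]);S=mk(3.33333,[365,155],[400,0]);T4=mk(4,[275,145],[0,366.7]);L4=mk(4,[190,200],[400,366.7]);TS=mk(2.963,[280,185],[0,0]);SS=mk(2.963,[115,110],[400,0])
obj=[("lying",.014,.180,.036,T4([[32,482],[288,411],[302,463],[45,533]]),L4([[716,507],[437,472],[450,425],[722,461]]),[.6175,.01,-1.24]),
("tray",.050,.180,.014,T([[217,62],[132,270],[152,275],[237,66]]),TS([[158,247],[298,104],[281,95],[142,236]]),[.54,.30,2.85]),
("upA",.038,.180,.036,S([[596,38],[762,190],[735,225],[568,68]]),SS([[464,217],[433,72],[472,65],[503,206]]),[.566,-.333,-2.3]),
("upB",.038,.180,.036,S([[496,152],[662,303],[632,342],[466,185]]),SS([[608,180],[565,38],[604,29],[643,168]]),[.469,-.247,-2.3])]
def pts(o,p):
    l,w=o[2]/2,o[3]/2
    k=np.array([[-l,-w],[l,-w],[l,w],[-l,w]]);c,s=np.cos(p[2]),np.sin(p[2])
    # order: p0->p1 along length
    best=np.c_[k@np.array([[c,s],[-s,c]])+p[:2],np.full(4,o[1])];return best
x0c={n:C[n]["xyz"].copy() for n in C}; r0={n:C[n]["rotation"].copy() for n in C}
def setc(x):
    for i,n in enumerate(("top","scene")):
        C[n]["xyz"]=x0c[n]+x[6*i:6*i+3]
        q=R.from_rotvec(x[6*i+3:6*i+6])*R.from_quat(np.roll(r0[n],-1));C[n]["rotation"]=np.roll(q.as_quat(),1)
def fun(x,flip):
    setc(x);r=[x[:12]/np.tile([.001]*3+[.001]*3,2)]
    for j,o in enumerate(obj):
        P=pts(o,x[12+3*j:15+3*j])
        if flip[j]: P=P[[3,2,1,0]]
        r+=[(proj("top",P)-o[4]).ravel()/.7,(proj("scene",P)-o[5]).ravel()/.7]
    return np.concatenate(r)
import itertools
x0=np.r_[np.zeros(12),np.concatenate([o[6] for o in obj])]
best=min((least_squares(fun,x0,args=(f,)) for f in itertools.product((0,1),repeat=4)),key=lambda s:s.cost)
x=best.x;setc(x)
E
python3 - <<'E'
from fit import *
print(best.cost,x[:12]);print(x[12:].reshape(-1,3)); print(np.abs(best.fun[12:]).max()*.7, best.fun[12:].reshape(-1,8).std(1)*.7)
b=plane("top",S([[565,83],[500,150],[603,118],[540,182],[684,197],[622,265],[725,228],[660,302]]),.024);print(b)
m=plane("top",S([[589,12],[783,192],[414,195]]),.010);print("mat",m,(m[1]+m[2])/2, np.linalg.norm(m[1]-m[0]))
np.save("cam.npy",x[:12])
E
```

```text
25.743651491931125 [ 0.0002  0.0011  0.0006  0.0011 -0.0004  0.0001 -0.0002 -0.0011  0.0002
 -0.0008  0.0004  0.0006]
[[ 0.6186  0.0111 -1.2411]
 [ 0.5429  0.302   2.852 ]
 [ 0.5674 -0.3305 -2.3082]
 [ 0.4712 -0.2442 -2.3042]]
1.7056734205627038 [0.3759 0.3629 0.5717 0.5622 0.3406 0.3796 0.8941 0.7043]
[[ 0.6057 -0.2526  0.024 ]
 [ 0.5473 -0.1985  0.024 ]
 [ 0.5782 -0.2835  0.024 ]
 [ 0.5229 -0.2307  0.024 ]
 [ 0.5165 -0.3492  0.024 ]
 [ 0.4593 -0.2966  0.024 ]
 [ 0.4929 -0.3828  0.024 ]
 [ 0.4312 -0.3271  0.024 ]]
mat [[ 0.6721 -0.2792  0.01  ]
 [ 0.5276 -0.4405  0.01  ]
 [ 0.5101 -0.1323  0.01  ]] [ 0.5189 -0.2864  0.01  ] 0.216562184650437
```

The crops confirm the choice: a pale slat lying free, and one pale slat standing across the tray rails. The heights came out about 6 mm low, consistently. After refining the cameras within their 2 mm tolerance and using the known heights, residuals are under 1 px. The upper slats measure 129 mm apart, as they should.

- slat_lying: (0.6186, 0.0111), direction 1.90 rad
- slat_tray: (0.5429, 0.302), direction 2.85 rad
- targets: A (0.562, -0.240) and B (0.473, -0.338), direction 2.40 rad

I'll move the lying slat first.

```bash
python3 - <<'E'
from fit import *
for n,p,z in(("kettle knob",[258,98],.15),("spout",[203,104],.12),("handle",[300,104],.1),("cupa",[304,264],.058),("cupb",[326,121],.058),("tin",[389,127],.078),("tamper",[354,112],.06)): print(n,plane("top",[p],z))
for p in([460,195],[495,228],[585,308],[618,345]): q=plane("top",S([p]),.024)[0]; print("end",q,q[0]*-.741+q[1]*.671)
E
python3 -m jog '{"fingers":[0,0,0,0,0,0,0,0,0,0],"translation":[[-0.325,-0.222,0],[-0.325,-0.222,0],[-0.325,-0.222,0],[-0.325,-0.222,0],[-0.325,-0.222,0],[-0.325,-0.222,0],[-0.325,-0.222,0],[-0.325,-0.222,0],[-0.325,-0.222,0],[-0.325,-0.222,0]],"yaw":[0,0,0,0,0,0,0,0,0,0]}' 40
python3 -m jog '{"fingers":[0,0,0,0,0,0,0,0,0,0],"translation":[[-0.325,-0.222,0],[-0.325,-0.222,0],[-0.325,-0.222,0],[-0.325,-0.222,0],[-0.325,-0.222,0],[-0.325,-0.222,0],[-0.325,-0.222,0],[-0.325,-0.222,0],[0,0,0],[0,0,0]],"yaw":[0,0,0,0,0,0,0,0,0.037,0.037]}'
python3 -m jog '{"fingers":[0,0,0,0,0,0,0,0,0,0],"translation":[[0,0,0.1],[0,0,0.1],[0,0,0.1],[0,0,0.1],[0,0,0.1],[0,0,0.1],[0,0,0.2],[0,0,0.2],[0,0,0.2],[0,0,0]],"yaw":[0.037,0.037,0.037,0.037,0.037,0.037,0,0,0,0]}'
```

```text
kettle knob [[0.7582 0.1719 0.15  ]]
spout [[0.7503 0.3135 0.12  ]]
handle [[0.7711 0.0662 0.1   ]]
cupa [[0.3647 0.038  0.058 ]]
cupb [[ 0.7455 -0.0064  0.058 ]]
tin [[ 0.73   -0.1711  0.078 ]]
tamper [[ 0.7751 -0.0811  0.06  ]]
end [ 0.5092 -0.1661  0.024 ] -0.4887642466056431
end [ 0.4841 -0.1941  0.024 ] -0.48899059313547877
end [ 0.424 -0.266  0.024] -0.4926936087350072
end [ 0.3961 -0.2924  0.024 ] -0.48964892991254183
time: 0.93
position: [0.4256, 0.2587, 0.2421]
tool_rot: [-0.0, 0.155, 0.988, -0.0]
force: [0.6, 1.6, 0.6]
grip_width: 1.0
time: 1.77
position: [0.6195, 0.0094, 0.2415]
tool_rot: [-0.0, 0.272, 0.962, -0.0]
force: [-0.9, 1.4, 0.3]
grip_width: 1.002
time: 2.6
position: [0.615, 0.0121, 0.1181]
tool_rot: [-0.003, 0.581, 0.814, -0.002]
force: [-0.7, 0.4, 0.5]
grip_width: 1.003
```

```bash
cat > look.py <<'E'
from fit import *
import sys
def look(name,x,y,w,h,xs,ys,ws,hs,k,marks=[],dry=False):
    o=ctrl.get_obs();im=[]
    for n,b in(("top",(x,y,w,h)),("scene",(xs,ys,ws,hs))):
        f=ctrl.grab_frame(n)
        f=f[b[1]:b[1]+b[3],b[0]:b[0]+b[2]]; f=cv2.resize(f,None,fx=k,fy=k,interpolation=cv2.INTER_CUBIC)
        for P in marks:
            q=((proj(n,P)-b[:2]+.5)*k-.5)
            cv2.polylines(f,[np.round(q).astype(int)],True,(255,255,0),1)
        im.append(f)
    cv2.imwrite(f"pics/{name}.png",np.hstack(im));return o
def heading(o):
    v=rot(o["tool_rot"])[:,0];return np.arctan2(v[1],v[0])
def tool(o,d):
    "world displacement -> tool units of 100 mm"
    return rot(o["tool_rot"]).T@np.array(d)*10
E
python3 - <<'E'
from look import *
p=x[12:15]
o=look("l1",240,100,150,150,160,130,150,150,2.6,[box([p[0],p[1],.007],p[2],[.18,.036,.014])[4:]])
print(o["position"],heading(o),tool(o,np.r_[p[:2],.02]-o["position"]))
E
```

```text
[0.615  0.0121 0.1181] 1.900783820308821 [-0.0242  0.0379  0.981 ]
```

View pics/l1.png

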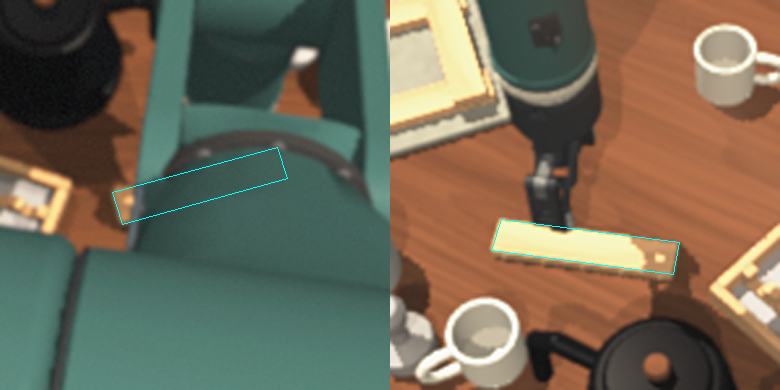

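The projected model (cyan) matches the slat in the scene view, at crop (590,245). The jaws are centred over it, so I'll correct the small offset and descend.

```bash
python3 -m jog '{"fingers":[0,0,0,0,0,0,0,0,0,0],"translation":[[-0.024,0.038,0.2],[0,0,0.2],[0,0,0.2],[0,0,0.1],[0,0,0.1],[0,0,0.1],[0,0,0],[0,0,0],[0,0,0],[0,0,0]],"yaw":[0,0,0,0,0,0,0,0,0,0]}'
python3 - <<'E'
from look import *
p=x[12:15];o=ctrl.get_obs();print(o["position"],heading(o),tool(o,np.r_[p[:2],.015]-o["position"]))
E
```

```text
time: 3.53
position: [0.6234, 0.0108, 0.0332]
tool_rot: [0.001, 0.581, 0.814, 0.0]
force: [1.0, 0.2, 0.0]
grip_width: 0.997
[0.6234 0.0108 0.0332] 1.900944137953572 [ 0.0191 -0.0447  0.182 ]
```

```bash
python3 -m jog '{"fingers":[0,0,0,0,0,1,1,1,1,1],"translation":[[0.019,-0.045,0.06],[0,0,0.06],[0,0,0.06],[0,0,0],[0,0,0],[0,0,0],[0,0,0],[0,0,0],[0,0,0],[0,0,0]],"yaw":[0,0,0,0,0,0,0,0,0,0]}' 40
python3 -m jog '{"fingers":[1,1,1,1,1,1,1,1,1,1],"translation":[[0,0,0],[0,0,0],[0,0,0],[0,0,0],[0,0,0],[0,0,0],[0,0,-0.1],[0,0,-0.1],[0,0,-0.1],[0,0,0]],"yaw":[0,0,0,0,0,0,0,0,0,0]}' 40
```

```text
time: 4.37
position: [0.6181, 0.0111, 0.0147]
tool_rot: [0.0, 0.581, 0.814, 0.0]
force: [0.6, -0.4, -0.1]
grip_width: 0.409
time: 5.2
position: [0.6193, 0.011, 0.0468]
tool_rot: [0.002, 0.581, 0.814, 0.001]
force: [-0.4, 0.1, -0.5]
grip_width: 0.406
```

```bash
python3 -m jog '{"fingers":[1,1,1,1,1,1,1,1,1,1],"translation":[[0,0,-0.2],[0,0,-0.3],[0,0,-0.3],[0,0,-0.2],[-0.2,-0.12,0],[-0.3,-0.18,0],[-0.3,-0.18,0],[-0.3,-0.18,0],[-0.3,-0.18,0],[-0.3,-0.19,0]],"yaw":[0,0,0,0,0,0,0,0,0,0]}'
python3 -m jog '{"fingers":[1,1,1,1,1,1,1,1,1,1],"translation":[[-0.3,-0.19,0],[-0.2,-0.13,0],[0,0,0],[0,0,0],[0,0,0],[0,0,0],[0,0,0],[0,0,0],[0,0,0],[0,0,0]],"yaw":[0,0,-0.0265,-0.0265,-0.0265,-0.0265,-0.0265,-0.0265,0,0]}'
python3 - <<'E'
from look import *
g=np.array([.5627,-.2408,.09])
o=look("l2",340,120,150,150,100,80,150,150,2.6,[box([*q,.031],a,[.18,.036,.014])[4:] for q,a in((x[18:20],x[20]),(x[21:23],x[23]))]+[box([.5627,-.2408,.017],2.4,[.18,.036,.014])[4:],box([.4734,-.3385,.017],2.4,[.18,.036,.014])[4:]])
print(o["position"],heading(o),tool(o,g-o["position"]),o["grip_width"])
E
```

```text
time: 6.03
position: [0.5749, -0.1845, 0.1447]
tool_rot: [0.0, 0.581, 0.814, 0.0]
force: [0.7, 0.4, -0.5]
grip_width: 0.409
time: 6.87
position: [0.5613, -0.2407, 0.1444]
tool_rot: [0.0, 0.363, 0.932, -0.0]
force: [0.5, 0.1, -1.1]
grip_width: 0.405
[ 0.5613 -0.2407  0.1444] 2.397885697721855 [-0.0114  0.009   0.5443] 0.4049076818866886
```

View pics/l2.png

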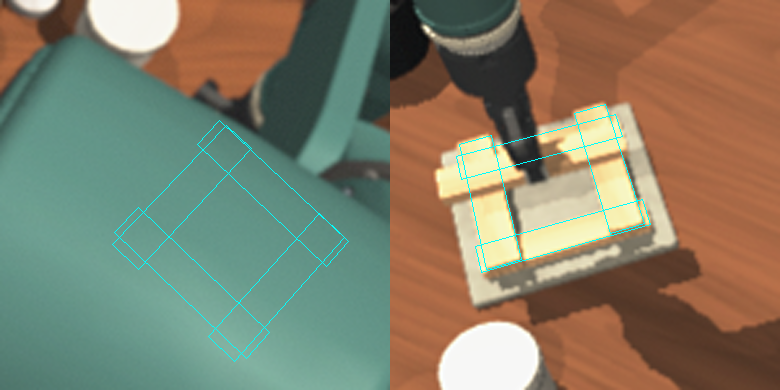

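```bash
python3 -m jog '{"fingers":[1,1,1,1,1,1,1,1,1,1],"translation":[[-0.011,0.009,0.1],[0,0,0.15],[0,0,0.15],[0,0,0.15],[0,0,0.1],[0,0,0.08],[0,0,0.04],[0,0,0.03],[0,0,0],[0,0,0]],"yaw":[0,0,0,0,0,0,0,0,0,0]}'
python3 - <<'E'
from look import *
o=ctrl.get_obs();print(o["position"],heading(o),tool(o,np.array([.5627,-.2408,.0527])-o["position"]),o["grip_width"])
E
```

```text
time: 7.8
position: [0.5631, -0.241, 0.0647]
tool_rot: [0.0, 0.362, 0.932, -0.0]
force: [0.0, 0.2, -1.2]
grip_width: 0.404
[ 0.5631 -0.241   0.0647] 2.400335706978753 [ 0.0048 -0.0014  0.1204] 0.4041513240629652
```

```bash
python3 -m jog '{"fingers":[1,1,1,1,1,1,1,1,1,1],"translation":[[0,0,0.03],[0,0,0.03],[0,0,0.02],[0,0,0.02],[0,0,0.01],[0,0,0.01],[0,0,0],[0,0,0],[0,0,0],[0,0,0]],"yaw":[0,0,0,0,0,0,0,0,0,0]}'
```

```text
time: 8.63
position: [0.5626, -0.2408, 0.0527]
tool_rot: [-0.0, 0.362, 0.932, -0.0]
force: [-1.6, 0.5, 6.3]
grip_width: 0.404
```

Contact at 6 N, at the expected height. Now release, rise and look.

```bash
python3 -m jog '{"fingers":[0.8,0.6,0.5,0.4,0.2,0,0,0,0,0],"translation":[[0,0,0],[0,0,0],[0,0,0],[0,0,0],[0,0,0],[0,0,0],[0,0,0],[0,0,0],[0,0,-0.1],[0,0,-0.3]],"yaw":[0,0,0,0,0,0,0,0,0,0]}'
python3 -m jog '{"fingers":[0,0,0,0,0,0,0,0,0,0],"translation":[[0,0,-0.4],[0,0,-0.4],[0,0,-0.4],[0,0,-0.3],[0,0,0],[0,0,0],[0,0,0],[0,0,0],[0,0,0],[0,0,0]],"yaw":[0,0,0,0,0,0,0,0,0,0]}'
python3 - <<'E'
from look import *
o=ctrl.get_obs();print(o["position"],heading(o),tool(o,np.r_[x[15:17],.24]-o["position"]),o["grip_width"])
E
```

```text
time: 9.47
position: [0.5598, -0.2392, 0.0893]
tool_rot: [-0.004, 0.362, 0.932, 0.001]
force: [0.5, 0.3, 0.2]
grip_width: 0.999
time: 10.3
position: [0.562, -0.2404, 0.2408]
tool_rot: [-0.001, 0.362, 0.932, 0.0]
force: [1.3, -0.1, -0.4]
grip_width: 0.999
[ 0.562  -0.2404  0.2408] 2.400379111634846 [3.8025 3.8716 0.0155] 0.9989927267146655
```

```bash
python3 -m jog '{"fingers":[0,0,0,0,0,0,0,0,0,0],"translation":[[0.272,0.277,0],[0.272,0.277,0],[0.272,0.277,0],[0.272,0.277,0],[0.272,0.277,0],[0.272,0.277,0],[0.272,0.277,0],[0.272,0.277,0],[0.272,0.277,0],[0.272,0.277,0]],"yaw":[0,0,0,0,0,0,0,0,0,0]}'
python3 -m jog '{"fingers":[0,0,0,0,0,0,0,0,0,0],"translation":[[0.272,0.277,0],[0.272,0.277,0],[0.272,0.277,0],[0.266,0.271,0],[0,0,0.3],[0,0,0.3],[0,0,0.3],[0,0,0.3],[0,0,0],[0,0,0]],"yaw":[0,0,0,0,-0.036,-0.036,-0.036,-0.036,0,0]}'
python3 - <<'E'
from look import *
p=x[15:18]
o=look("l3",340,120,150,150,280,170,150,150,2.6,[box([p[0],p[1],.032],p[2],[.18,.014,.036])[4:],box([.5627,-.2408,.045],2.4,[.18,.036,.014])[4:]])
print(o["position"],heading(o),tool(o,np.r_[p[:2],.033]-o["position"]))
E
```

```text
time: 11.13
position: [0.5483, 0.149, 0.2415]
tool_rot: [-0.001, 0.362, 0.932, -0.0]
force: [0.6, -0.8, 0.4]
grip_width: 0.996
time: 11.97
position: [0.542, 0.3008, 0.1203]
tool_rot: [-0.002, 0.146, 0.989, -0.001]
force: [-0.8, 0.9, 0.5]
grip_width: 0.996
[0.542  0.3008 0.1203] 2.8494988643354464 [-0.0092  0.0166  0.8726]
```

View pics/l3.png

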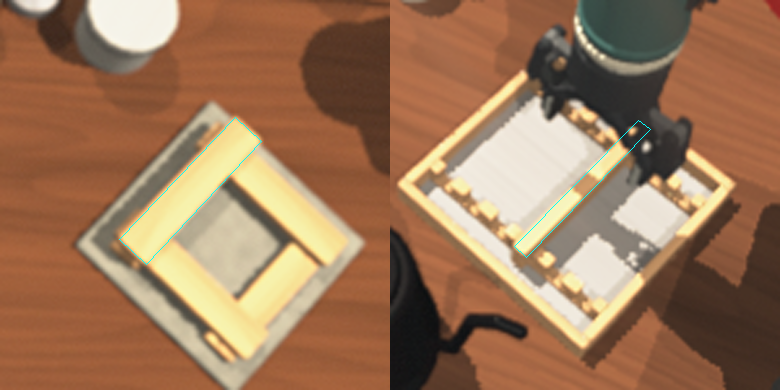

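The first slat lies over bottom slat A and matches the model in the top view. The jaws straddle the slat in the tray, and the model fits to about 1 px. Descending.

```bash
python3 -m jog '{"fingers":[0,0,0,0,0,0,0,0,0,0],"translation":[[-0.009,0.017,0.2],[0,0,0.2],[0,0,0.15],[0,0,0.15],[0,0,0.1],[0,0,0.05],[0,0,0],[0,0,0],[0,0,0],[0,0,0]],"yaw":[0,0,0,0,0,0,0,0,0,0]}'
python3 - <<'E'
from look import *
p=x[15:18];o=ctrl.get_obs();print(o["position"],heading(o),p[2],tool(o,np.r_[p[:2],.033]-o["position"]))
E
```

```text
time: 12.9
position: [0.5459, 0.3032, 0.0384]
tool_rot: [0.001, 0.144, 0.99, 0.0]
force: [0.2, 0.1, -0.2]
grip_width: 1.0
[0.5459 0.3032 0.0384] 2.852499458464454 2.85198620530271 [ 0.0251 -0.0205  0.0538]
```

```bash
python3 -m jog '{"fingers":[0,0,0,1,1,1,1,1,1,1],"translation":[[0.025,-0.02,0.054],[0,0,0],[0,0,0],[0,0,0],[0,0,0],[0,0,0],[0,0,0],[0,0,0],[0,0,0],[0,0,0]],"yaw":[0,0,0,0,0,0,0,0,0,0]}' 40
python3 -m jog '{"fingers":[1,1,1,1,1,1,1,1,1,1],"translation":[[0,0,0],[0,0,0],[0,0,0],[0,0,0],[0,0,-0.1],[0,0,-0.1],[0,0,-0.1],[0,0,-0.1],[0,0,-0.1],[0,0,-0.1]],"yaw":[0,0,0,0,0,0,0,0,0,0]}' 40
```

```text
time: 13.73
position: [0.5423, 0.3018, 0.032]
tool_rot: [0.0, 0.144, 0.99, 0.0]
force: [0.5, -0.0, 0.8]
grip_width: 0.159
time: 14.57
position: [0.5421, 0.3016, 0.0934]
tool_rot: [0.0, 0.144, 0.99, -0.0]
force: [0.2, 0.4, -1.1]
grip_width: 0.156
```

```bash
python3 -m jog '{"fingers":[1,1,1,1,1,1,1,1,1,1],"translation":[[0,0,-0.2],[0,0,-0.3],[-0.08,-0.182,-0.1],[-0.153,-0.35,0],[-0.153,-0.35,0],[-0.153,-0.35,0],[-0.153,-0.35,0],[-0.153,-0.35,0],[-0.153,-0.35,0],[-0.153,-0.35,0]],"yaw":[0,0,0,0,0,0,0,0,0,0]}'
python3 -m jog '{"fingers":[1,1,1,1,1,1,1,1,1,1],"translation":[[-0.074,-0.15,0],[0,0,0],[0,0,0],[0,0,0.2],[0,0,0.2],[0,0,0.2],[0,0,0.2],[0,0,0.15],[0,0,0.1],[0,0,0]],"yaw":[0,0.036,0.036,0.036,0.036,0,0,0,0,0]}'
python3 -m jog '{"fingers":[1,1,1,1,1,1,1,1,1,1],"translation":[[0,0,0.05],[0,0,0],[0,0,0],[0,0,0],[0,0,0],[0,0,0],[0,0,0],[0,0,0],[0,0,0],[0,0,0]],"yaw":[0,0,0,0,0,0,0,0,0,0]}'
```

```text
time: 15.4
position: [0.5773, 0.0147, 0.1529]
tool_rot: [0.0, 0.144, 0.99, -0.0]
force: [0.1, 0.6, -0.5]
grip_width: 0.152
time: 16.23
position: [0.5788, 0.0002, 0.0455]
tool_rot: [-0.002, 0.362, 0.932, -0.001]
force: [0.3, 0.5, -0.4]
grip_width: 0.154
time: 17.07
position: [0.5803, 0.0001, 0.0419]
tool_rot: [0.0, 0.362, 0.932, -0.0]
force: [0.5, -0.5, -1.1]
grip_width: 0.154
```

```bash
python3 -m jog '{"fingers":[1,1,1,1,1,1,1,1,1,1],"translation":[[0,0,0.06],[0,0,0.06],[0,0,0.05],[0,0,0.04],[0,0,0.02],[0,0,0.01],[0,0,0],[0,0,0],[0,0,0],[0,0,0]],"yaw":[0,0,0,0,0,0,0,0,0,0]}'
```

```text
time: 17.9
position: [0.5796, 0.0002, 0.018]
tool_rot: [-0.001, 0.362, 0.932, -0.0]
force: [-3.5, 0.1, 6.1]
grip_width: 0.156
```

```bash
python3 -m jog '{"fingers":[0.9,0.8,0.7,0.6,0.4,0.2,0,0,0,0],"translation":[[0,0,0],[0,0,0],[0,0,0],[0,0,0],[0,0,0],[0,0,0],[0,0,-0.06],[0,0,-0.06],[0,0,0],[0,0,0]],"yaw":[0,0,0,0,0,0,0,0,0,0]}'
python3 -m jog '{"fingers":[0,0,0,0,0,0,0,0,0,0],"translation":[[0,0.1,0],[0,0.1,0],[0,0.1,0],[0,0.04,0],[0,0.04,0],[0,0.04,0],[0,0.04,0],[0,0.04,0],[0,0.04,0],[0,0.04,0]],"yaw":[0,0,0,0,0,0,0,0,0,0]}'
python3 -m jog '{"fingers":[0,0,0,0,0,0,0,0,0,0],"translation":[[0,0,0],[0,0,-0.2],[0,0,-0.3],[0,-0.15,-0.3],[0,-0.15,-0.3],[0,0,-0.3],[0,0,0],[0,0,0],[0,0,0],[0,0,0]],"yaw":[0,0,0,0,0,0,0,0,0,0]}'
python3 - <<'E'
from look import *
v=np.array([np.cos(2.4-np.pi/2),np.sin(2.4-np.pi/2),0])
o=look("l4",230,100,150,150,160,120,150,150,2.6,[box(np.array([.5796,.0002,.007])+v*.025,2.4,[.18,.036,.014])[4:]])
print(o["position"],heading(o))
E
```

```text
time: 18.73
position: [0.581, 0.0, 0.0307]
tool_rot: [0.001, 0.362, 0.932, 0.0]
force: [0.7, -0.5, -0.3]
grip_width: 1.002
time: 19.57
position: [0.6196, 0.0431, 0.0299]
tool_rot: [-0.0, 0.362, 0.932, -0.0]
force: [0.2, 0.1, 0.2]
grip_width: 1.002
time: 20.4
position: [0.5982, 0.0209, 0.1685]
tool_rot: [-0.001, 0.362, 0.932, -0.0]
force: [-0.1, 0.7, 0.0]
grip_width: 1.007
[0.5982 0.0209 0.1685] 2.4004677344836933
```

View pics/l4.png

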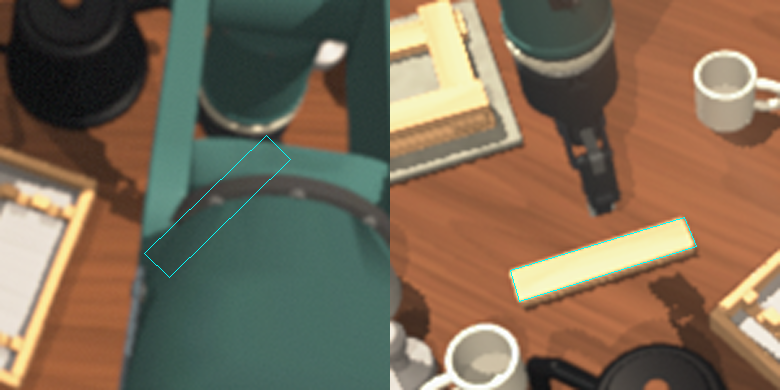

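The slat fell flat exactly where predicted: the cyan outline matches it in the scene view at crop (603,258). Its centre is (0.5965, 0.0186). Now grasp it.

```bash
python3 -m jog '{"fingers":[0,0,0,0,0,0,0,0,0,0],"translation":[[0,-0.028,0.2],[0,0,0.3],[0,0,0.3],[0,0,0.2],[0,0,0.2],[0,0,0.1],[0,0,0.1],[0,0,0.04],[0,0,0],[0,0,0]],"yaw":[0,0,0,0,0,0,0,0,0,0]}'
python3 -m jog '{"fingers":[0,0,0,0,0,0,0,0,0,0],"translation":[[0,0,0],[0,0,0],[0,0,0],[0,0,0],[0,0,0],[0,0,0],[0,0,0],[0,0,0],[0,0,0],[0,0,0]],"yaw":[0,0,0,0,0,0,0,0,0,0]}'
python3 - <<'E'
from look import *
o=ctrl.get_obs();print(o["position"],heading(o),tool(o,np.r_[.5965,.0186,.0147]-o["position"]))
E
```

```text
time: 21.33
position: [0.5978, 0.0187, 0.0264]
tool_rot: [0.0, 0.362, 0.932, 0.0]
force: [-0.9, 0.3, -0.7]
grip_width: 0.997
time: 22.17
position: [0.5973, 0.0187, 0.0259]
tool_rot: [-0.0, 0.362, 0.932, -0.0]
force: [-0.4, -0.0, -0.1]
grip_width: 1.0
[0.5973 0.0187 0.0259] 2.4004212334392028 [ 0.0048 -0.006   0.1115]
```

```bash
python3 -m jog '{"fingers":[0,0,0,0,1,1,1,1,1,1],"translation":[[0.005,-0.006,0.05],[0,0,0.06],[0,0,0],[0,0,0],[0,0,0],[0,0,0],[0,0,0],[0,0,0],[0,0,0],[0,0,0]],"yaw":[0,0,0,0,0,0,0,0,0,0]}' 40
python3 -m jog '{"fingers":[1,1,1,1,1,1,1,1,1,1],"translation":[[0,0,0],[0,0,0],[0,0,0],[0,0,0],[0,0,0],[0,0,-0.1],[0,0,-0.3],[0,0,-0.4],[0,0,-0.4],[0,0,-0.2]],"yaw":[0,0,0,0,0,0,0,0,0,0]}' 40
python3 -m jog '{"fingers":[1,1,1,1,1,1,1,1,1,1],"translation":[[-0.07,-0.165,0],[-0.15,-0.347,0],[-0.15,-0.347,0],[-0.15,-0.347,0],[-0.15,-0.347,0],[-0.15,-0.347,0],[-0.15,-0.347,0],[-0.15,-0.347,0],[-0.15,-0.347,0],[-0.15,-0.347,0]],"yaw":[0,0,0,0,0,0,0,0,0,0]}'
python3 -m jog '{"fingers":[1,1,1,1,1,1,1,1,1,1],"translation":[[-0.08,-0.18,0],[0,0,0],[0,0,0],[0,0,0],[0,0,0],[0,0,0],[0,0,0],[0,0,0],[0,0,0],[0,0,0]],"yaw":[0,0,0,0,0,0,0,0,0,0]}'
python3 - <<'E'
from look import *
o=look("l5",340,120,150,150,100,80,150,150,2.6,[box([*q,.017],2.4,[.18,.036,.014])[4:] for q in((.5627,-.2408),(.4740,-.3385))]+[box([.5627,-.2408,.045],2.4,[.18,.036,.014])[4:]])
print(o["position"],heading(o),tool(o,np.r_[.4740,-.3385,.065]-o["position"]),o["grip_width"])
E
```

```text
time: 23.0
position: [0.5969, 0.0186, 0.0153]
tool_rot: [0.0, 0.362, 0.932, 0.0]
force: [0.1, -0.6, 2.7]
grip_width: 0.41
time: 23.83
position: [0.5983, 0.0185, 0.1596]
tool_rot: [0.002, 0.362, 0.932, 0.001]
force: [0.7, -0.1, -0.8]
grip_width: 0.404
time: 24.67
position: [0.478, -0.3212, 0.1552]
tool_rot: [-0.0, 0.362, 0.932, 0.0]
force: [0.9, -0.3, 0.1]
grip_width: 0.407
time: 25.5
position: [0.4732, -0.3382, 0.155]
tool_rot: [0.0, 0.362, 0.932, -0.0]
force: [0.1, 0.7, -1.0]
grip_width: 0.406
[ 0.4732 -0.3382  0.155 ] 2.4009424807176667 [-0.0078  0.003   0.8998] 0.4058041627082482
```

View pics/l5.png

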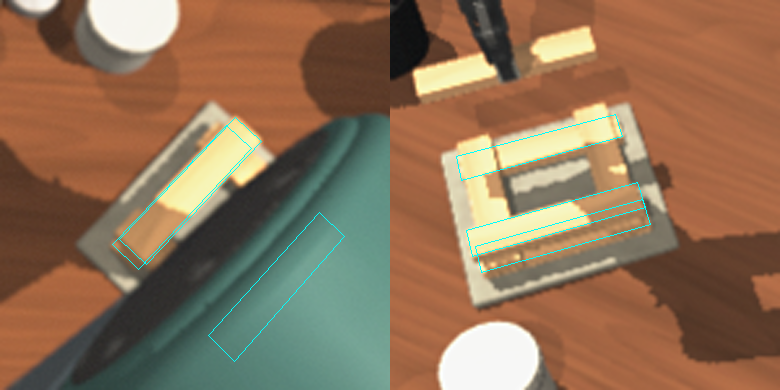

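Slat A sits over its bottom slat, and the bottom B model matches its visible part at scene crop (545,150). Lowering.

```bash
python3 -m jog '{"fingers":[1,1,1,1,1,1,1,1,1,1],"translation":[[-0.008,0.003,0.1],[0,0,0.15],[0,0,0.2],[0,0,0.2],[0,0,0.1],[0,0,0.08],[0,0,0.04],[0,0,0.03],[0,0,0],[0,0,0]],"yaw":[0,0,0,0,0,0,0,0,0,0]}'
python3 -m jog '{"fingers":[1,1,1,1,1,1,1,1,1,1],"translation":[[0,0,0.03],[0,0,0.03],[0,0,0.02],[0,0,0.02],[0,0,0.01],[0,0,0.01],[0,0,0],[0,0,0],[0,0,0],[0,0,0]],"yaw":[0,0,0,0,0,0,0,0,0,0]}'
```

```text
time: 26.43
position: [0.4743, -0.3392, 0.0655]
tool_rot: [0.001, 0.362, 0.932, -0.0]
force: [0.1, -0.5, -0.7]
grip_width: 0.409
time: 27.27
position: [0.4738, -0.3387, 0.0533]
tool_rot: [-0.0, 0.362, 0.932, -0.0]
force: [-1.9, 0.8, 6.2]
grip_width: 0.403
```

```bash
python3 -m jog '{"fingers":[0.8,0.6,0.5,0.4,0.2,0,0,0,0,0],"translation":[[0,0,0],[0,0,0],[0,0,0],[0,0,0],[0,0,0],[0,0,0],[0,0,0],[0,0,0],[0,0,-0.1],[0,0,-0.3]],"yaw":[0,0,0,0,0,0,0,0,0,0]}'
python3 -m jog '{"fingers":[0,0,0,0,0,0,0,0,0,0],"translation":[[0,0,-0.4],[0,0,-0.4],[0,0,-0.4],[0,0.35,-0.1],[0.1,0.35,0],[0.2,0.33,0],[0.2,0.33,0],[0.2,0.33,0],[0.2,0.33,0],[0.2,0.33,0]],"yaw":[0,0,0,0,0,0,0,0,0,0]}'
python3 -m jog '{"fingers":[0,0,0,0,0,0,0,0,0,0],"translation":[[0.2,0.33,0],[0.2,0.33,0],[0.2,0.33,0],[0,0,0],[0,0,0],[0,0,0],[0,0,0],[0,0,0],[0,0,0],[0,0,0]],"yaw":[0,0,0,0,0,0,0,0,0,0]}'
python3 - <<'E'
from look import *
u=[box([*q,.031],a,[.18,.036,.014])[4:] for q,a in((x[18:20],x[20]),(x[21:23],x[23]))]
o=look("l6",340,120,150,150,100,80,150,150,2.6,[box([*q,.045],2.4,[.18,.036,.014])[4:] for q in((.5627,-.2408),(.4738,-.3387))]+u)
print(o["position"],o["force"])
E
```

```text
time: 28.1
position: [0.4714, -0.3367, 0.0902]
tool_rot: [-0.004, 0.362, 0.932, 0.001]
force: [0.0, -0.1, -1.0]
grip_width: 1.003
time: 28.93
position: [0.5514, -0.0894, 0.2238]
tool_rot: [0.0, 0.362, 0.932, -0.0]
force: [-0.6, 0.7, 0.1]
grip_width: 1.001
time: 29.77
position: [0.5739, 0.0213, 0.223]
tool_rot: [-0.0, 0.363, 0.932, -0.0]
force: [0.3, -0.6, -0.2]
grip_width: 1.002
[0.5739 0.0213 0.223 ] [ 0.3385 -0.6104 -0.2494]
```

View pics/l6.png

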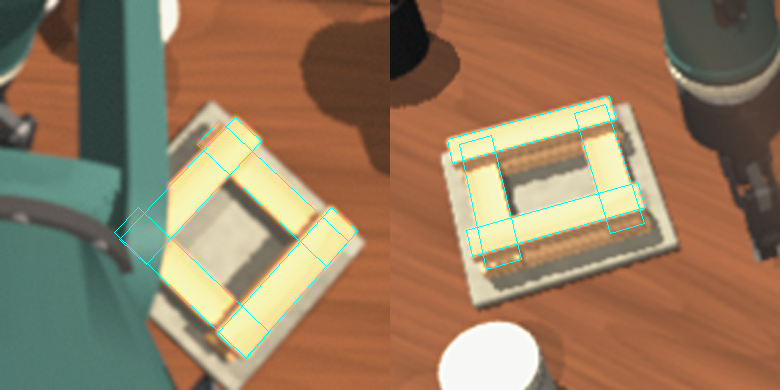

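Both third-layer slats lie flat on their models in both views. The upper slats have not moved, and the arm is clear. Handing in.

```bash
python3 -c "
from station import ctrl
print(ctrl.job_done())"
```

```text
the job is handed in; nothing more can be done
None
```

Both slats are on the stack as the third layer, each flat and straight above a bottom slat, and the job was handed in at about 30 s of the 67 s allowed.

- **Lying slat:** I gripped it across its width and lowered it onto the second layer above bottom slat A until it touched at about 6 N.
- **Tray slat:** I lifted it from its notches, stood it on the clear dresser and tipped it flat there with an open finger. I then regripped it flat and lowered it above bottom slat B, again at about 6 N.

**Last checks:**
- In both camera views the two slats match their intended poses, to within about 1–2 px (a few mm). The second-layer slats lie where they were first measured.
- Both slats touched down with the tool within 1 mm of the height expected for the third layer.
- The gripper is open and well clear of everything. I saw nothing else moved in the views I took, but I did not re-measure the kettle, cups, tamper and tin at the end.

**What disagreed:** the raw two-view heights came out about 6–7 mm low. I corrected this by adjusting the cameras within their roughly 2 mm calibration tolerance, using the heights in the text. The contact heights agreed with those heights.

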